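Hang the propeller spanner and press its label home

TASK

Set up the propeller spanner's place on the blue tool rail: take the spanner out of its stand, hang it by its eye on the rail's peg and let go of it; then take the white label holder from its stand and push it down behind the aluminium lip beside the peg, its yellow card facing the front of the rail, until you feel it come fully home against its spring. Finish while still gripping the label holder and pressing it home (nothing latches it), with the spanner left hanging, and leave the other things on the bench where they are.

Things in the scene. Friction and masses are not known exactly. Their poses are not given: they have to be found in the camera images.
- rail: blue bench tool rail, fixed: a foot 110 mm deep (x) and 200 mm wide (y), and an upright board 8 mm thick whose front face lies at x = +30 mm and whose top edge is 118 mm above the bench. Origin: centre of the foot's underside. Its x axis points from its front to its back, y to its left as seen from the front, z up; its front looks towards the robot within about 15 degrees. The peg is on its left half, the label channel on its right half.
- peg: steel peg, 7 mm thick, 50 mm long with a 9 mm ball end, fixed to the front of the rail's board. Origin: the peg's root, on its axis at the board's face (x +30, y +50, z +106 mm in the rail's frame). The peg runs from there along its own -x axis, which leans up 0.2 rad from level towards the front; the ball end is at x = -50 mm. A hung spanner may slide back along the peg until it lies against the board.
- channel_mouth (a point): centre of the mouth of the label channel, level with the top of its aluminium lip, 114 mm above the bench (above it the lip's edge flares forward up to 119 mm; the board behind is 118 mm high). Axes as the rail's. The channel is a gap 11 mm deep (x) between the lip in front and the board behind, 62 mm wide (y) between two end cheeks, open upward only.
- press_pad (a joint): spring pad in the bottom of the label channel: 0 = up, its top 17 mm below channel_mouth; 0.006 m = fully down against a hard stop, 23 mm below. It moves straight down under a spring: 3 N to start, 9 N to reach the stop. Nothing latches: let go, and the label holder is pushed up again. Above 0.0045 counts as home.
- spanner_centre (a point): middle (half-way up) of the propeller spanner: a flat upright tool 8 mm thick (its x), 111 mm tall, steel jaw 28 mm wide (y) at the bottom, a red sleeve with a black inlay on top (22 mm wide, 8 mm thick, from 17.5 to 55.5 mm above this point), meant to be gripped across its 8 mm thickness. It stands loosely in its stand's slot, its lower 24 mm sunk; x axis through its flat, z up. About 70 g, its weight mostly in the steel below the eye.
- spanner_eye (a point): centre of the round eye (18 mm hole through the spanner's thickness, along its x), 4.5 mm above spanner_centre and 32 mm below the middle of the red sleeve
- spanner: the same propeller spanner; origin at the middle of its lower (jaw) end, 55.5 mm below spanner_centre, z up towards the sleeve
- label_centre (a point): middle (half-way up) of the label holder: an upright white plate 8 mm thick (x), 56 mm wide (y), 68 mm tall, yellow card with a red bar on its front (-x) side. It stands loosely in its stand's slot, its lower 24 mm sunk; to be gripped across its 8 mm thickness in its upper 35 mm. The card side goes to the front (-x) of the rail. 40 g.
- label_holder: the same label holder; origin at the middle of its lower edge, 34 mm below label_centre, z up
- spanner_stand: grey block with a slot, fixed, holds the spanner: 60 mm (x) by 47 mm (y), 42 mm high, slot 10 by 31 mm, floor 18 mm above the bench; origin under its centre
- label_stand: grey block with a slot, fixed, holds the label holder: 60 mm (x) by 75 mm (y), 42 mm high, slot 10 by 59 mm, floor 18 mm above the bench; origin under its centre
- flux_jar: small cream jar with a green lid, 41 mm across, 36 high; origin under its centre; bystander
- spare_motor: small black motor, 23x35x16 mm; origin under its centre; bystander
- solder_reel: blue reel of wire, 56 mm across, 39 high; origin under its centre; bystander
- side_cutters: side cutters with orange handles, 49x113x10 mm, lying flat; origin under its centre; bystander
- flight_battery: grey battery, 74x41x28 mm; origin under its centre; bystander
- label_card (a point): middle of the yellow card on the label holder's front face: 4 mm in front (-x) of and 12 mm above label_centre
Things that resemble listed ones, but are neither listed nor needed, are in the scene too. Of the things that look like the spanner, the smallest one is meant.

How it is judged (in metres and radians):
On the way, in this order (a step that is already met when the one before it is completed fails the run):
1. the spanner hangs by its eye on the peg, let go of (x of spanner_eye in the frame of peg between -0.05 and 0.002 m and y of spanner_eye in the frame of peg between -0.009 and 0.009 m and z of spanner_eye in the frame of peg between -0.014 and 0.005 m and angle between spanner's own z axis and vertical below 0.4 rad and contact force between spanner and the fingers below 0.05 N and contact force between spanner and peg above 0.15 N), for 0.3 s.
2. the held label holder is behind the lip and pressed home against the spring (x of label_centre in the frame of channel_mouth between -0.005 and 0.005 m and y of label_centre in the frame of channel_mouth between -0.006 and 0.006 m and angle between the z axis of label_holder and the z axis of rail, either way round below 0.12 rad and contact force between the fingers and label_holder above 1 N and value of joint press_pad above 0.0045 m and contact force between label_holder and press_pad above 5 N and x of label_card in the frame of channel_mouth below 0 m), for 0.3 s.
At the end, for the whole second after the job is handed in: Spanner upright (0.4 rad), peg through its eye, borne by the peg, untouched by the fingers. Label holder behind the lip (within 5 mm front to back, 6 mm sideways, upright within 0.12 rad, card to the front), still gripped and pressing the spring pad with over 5 N, pad down over 4.5 mm (all of step 1 and all of step 2); the arm keeps its last pose, push and grip.
It fails at once if a bystander is pushed more than 30 mm or lifted away (distance of any of flux_jar, spare_motor, solder_reel, side_cutters, flight_battery from where it was at the start of the episode above 0.03 m).
It also fails if it takes over 51 s, if anything falls off the work surface, if the arm or the gripper's body presses on something with over 40 N, if the wrist force passes 120 N, or if a joint passes its speed limit or range.

ROBOT

A 7-joint arm with a two-finger parallel gripper is mounted at the origin on a cart in front of the work surface, level with it; the furniture and walls round the work are solid. World frame = base frame: x ahead of the robot, y to its left, z up, the work surface at z = 0. Lengths are in mm, angles in rad, forces in N, time in s.
With the tool pointing down it reaches from about 400 to 875 mm from the base axis. Payload 4.4 kg.
Tool frame: the origin (TCP) lies on the centre line of the jaws, within the pads' length; the fingertips stand 25 mm ahead of it and the grasp point (between the pads) lies 6 mm ahead of it (ctrl.finger_overhang is the distance from the TCP to the fingertips, in mm); z points along the fingers, y is the line along which they close (so a half turn about z gives the same grasp; the last joint's range is limited). The gripper opens to 85 mm and grips with 20 to 120 N. Pads are 22 mm wide; open, the fingers measure 114 mm over their backs; the gripper's body (76 mm by 85 mm) begins 54 mm behind the grasp point. The pads swing forward as they close: fully open they stand 13 mm farther back than shut.
Start: joints at [1.048, 0.628, 0.038, 1.517, -0.027, 0.996, -0.02], TCP at [286.728, -583.356, 256.313] pointing down, gripper open.
Joint ranges: [-3.06, 3.06], [-0.37, 2.12], [-1.25, 1.32], [0.18, 2.47], [-1.1, 4.24], [0.23, 1.98], [-2.94, 2.94]. Speed limits (rad/s): [2.57, 2.57, 3.14, 3.14, 3.14, 3.14, 3.14].

INTERFACE

Orientations are given as [roll, pitch, yaw] about the fixed x, y, z axes, in that order (R = Rz(yaw) Ry(pitch) Rx(roll)).
In Python, from cell import ctrl gives the robot as it stands. The module is installed in compiled form; this text tells all that it offers.
- The arm moves only by the tool play_rows, never from a script. Its argument "targets" is a list of rows, each a list of 5 numbers: the closure, from 0 (fully open) to 1 (shut), then the shift along the tool's x, y, z in cm, then the turn about the tool's z in degrees. In form: [[gripper, dx, dy, dz, spin], ...]. A call has 1 to 10 rows; each row is the pose to reach, as a shift and turn from the pose commanded when the call began, along the tool's axes at that moment; what a row does not reach only later rows make up. A row lasts 1/10 s, in which the tool goes at most 50 mm and 8.59 degrees, less where a joint would pass 70% of its speed; a pose out of reach is approached as far as the arm can. A call with a gripper value outside its range is refused whole. The fingers move at their own pace and stop on an object; the grip force is fixed at half the most. Time passes only in rows, so rows that repeat a pose let the fingers close. It gives the time, the measured TCP pose, the force, the opening and the grip force at its end, in the units of the state.
- ctrl.read_state(): the state, without advancing time (a new reading comes with each control period).
- ctrl.get_image(name): name is "side" or "top"; returns (picture, depth): 420x560x3 uint8, red, green, blue; 420x560 float32, mm along the optical axis (not along the pixel's ray), 0 where there is no reading.
- ctrl.calibration(name): a dict with "vfov" (degrees; the focal length in pixels is half the picture's height over the tangent of half this angle, whatever the lens; pixels are square), "cx", "cy" (the principal point, pixels), "extrinsics" (4x4, takes a point from camera to world coordinates). Camera axes: x right, y down, z forward; pixel columns grow to the right and rows downward; lengths in mm; the calibration is good to about 2 mm. A picture is of the moment at which its call begins. calibration takes no time and is no camera call.
- ctrl.finish_job(): hands the job in; it is judged then, once.
Trained networks look in the newest picture that a camera, given by its name, has taken for a name from the list of things; names that differ only in an ending like _2 or _b are one class to them, and where a whole thing is asked for, a point or a joint stands for the part that bears it (a point fixed in the world has none). Each returns a list of dicts, best first, with "confidence" (0 to 1); they miss things now and then, are a little off and sometimes report something else, mostly with a low value. They report only what shows in the picture. A call takes as long as a camera call. They do not tell look-alikes from the thing itself.
- ctrl.search_frame(camera, name): "bbox" ([left, top, right, bottom] in pixels, round what is visible of it).
- ctrl.trace(camera, name): "pixels" (420x560 bool, what is visible of it) and "bbox" ([left, top, right, bottom] in pixels, round what is visible of it).
The state is a dict: "clock": time; "qpos": joint angles; "qd": joint speeds; "tau": joint torques, N m; "eef_pos": TCP position; "tool_rot": TCP orientation; "force": force on the tool from outside, world axes, zero at the start; "torque": the same for the moment, N m; "width": finger opening in mm; "gripper_force": force on a finger pad.
Only numpy, scipy, OpenCV 4.12 (cv2) and the standard library are available. Lean on these libraries where they do the work, as an engineer would, in place of code of your own. Each camera call takes 0.05 s, during which the arm holds its last target. There are 200 camera calls.

## Working session

There is one attempt and no reset: what is moved stays moved. The work goes in short steps, Python scripts to look and compute and a tool call to move; the robot and the scene stay as the last step left them, time stands still between calls to the robot, and variables do not carry over. Pictures are saved under pics/ and viewed, at most 10 in all, crops included, and the job is handed in when it is done.

Besides the shell and the picture viewer there is one more tool, called after ">>>" as name(argument=value, ...), one argument or row to a line, values as JSON. play_rows: Moves the arm, as the interface text tells. Its arguments: {"type":"object","properties":{"targets":{"type":"array"}},"required":["targets"]}

```bash
mkdir -p pics; ls; cat > h.py <<'E'
import numpy as np, cv2
from cell import ctrl
def K(n):
    c=ctrl.calibration(n); f=210/np.tan(np.radians(c["vfov"])/2); return f,c["cx"],c["cy"],np.array(c["extrinsics"])
def cloud(n,d):
    f,cx,cy,E=K(n); v,u=np.mgrid[0:420,0:560]
    P=np.stack([(u-cx)/f*d,(v-cy)/f*d,d],-1)
    return P@E[:3,:3].T+E[:3,3]
def proj(n,p):
    f,cx,cy,E=K(n); q=(np.asarray(p,float)-E[:3,3])@E[:3,:3]
    return q[...,:2]/q[...,2:]*f+[cx,cy]
E
python3 - <<'E'
from h import *
print(ctrl.read_state())
for n in("side","top"):
    im,d=ctrl.get_image(n); cv2.imwrite(f"pics/{n}0.png",im[:,:,::-1]); np.savez(f"{n}0.npz",im=im,d=d)
    c=ctrl.calibration(n); print(n,{k:(np.round(v,3).tolist() if k=="extrinsics" else v) for k,v in c.items()})
    P=cloud(n,d)
    for t in ["rail","spanner","label_holder","spanner_stand","label_stand","flux_jar","spare_motor","solder_reel","side_cutters","flight_battery"]:
        for r in ctrl.trace(n,t):
            m=r["pixels"]&(d>0)
            print(t,round(r["confidence"],2),np.round(r["bbox"]).tolist(),m.sum(),np.round(np.median(P[m],0)) if m.any() else "", np.round(np.percentile(P[m],[2,98],axis=0)).tolist() if m.any() else "")
E
```

```text
pics
{'clock': 0.0, 'qpos': array([ 1.04819851,  0.62933812,  0.03843339,  1.51839626, -0.02698215,
        0.99629141, -0.02002643]), 'qd': array([ 1.73436871e-03, -4.68443363e-04,  2.19714248e-03,  9.61484910e-04,
        8.78826612e-04,  6.07606456e-05,  1.41815797e-03]), 'tau': array([-1.47359260e-04, -5.63386667e+01,  1.22607742e+00, -1.93440467e+01,
        1.09162283e-02,  1.05881039e-02, -1.15003218e-05]), 'eef_pos': array([ 286.46546453, -582.81290877,  255.38504399]), 'tool_rot': array([-3.13967766e+00,  3.54483825e-05,  4.56787420e-01]), 'force': array([-0.02600939, -0.43029541,  0.09460514]), 'torque': array([-0.00112049,  0.0282594 ,  0.04645569]), 'gripper_force': 0.0, 'width': 85.45138444730657}
side {'vfov': 56.10449690493953, 'cx': 276.20283418758794, 'cy': 207.3389964647768, 'extrinsics': [[-0.913, -0.173, 0.368, 36.529], [-0.407, 0.406, -0.818, 924.413], [-0.008, -0.897, -0.441, 609.373], [0.0, 0.0, 0.0, 1.0]]}
rail 0.95 [229.0, 190.0, 290.0, 254.0] 2300 [526.   3.  21.] [[452.0, -106.0, 5.0], [547.0, 87.0, 118.0]]
rail 0.68 [268.0, 175.0, 279.0, 195.0] 166 [ 604. 
[... 2519 characters left out ...]
221.0, 42.0]]
spare_motor 0.39 [200.0, 186.0, 203.0, 186.0] 25 [531. 248.  12.] [[525.0, 239.0, 7.0], [538.0, 256.0, 16.0]]
solder_reel 0.63 [148.0, 183.0, 169.0, 206.0] 312 [509. 381.  22.] [[474.0, 359.0, -2.0], [545.0, 408.0, 29.0]]
solder_reel 0.52 [368.0, 153.0, 386.0, 170.0] 259 [ 607. -335.   38.] [[585.0, -363.0, -1.0], [632.0, -314.0, 45.0]]
side_cutters 0.54 [380.0, 188.0, 411.0, 204.0] 215 [ 499. -403.    8.] [[469.0, -453.0, -3.0], [515.0, -351.0, 14.0]]
flight_battery 0.74 [248.0, 174.0, 311.0, 208.0] 2096 [509. -13.  13.] [[453.0, -108.0, 6.0], [545.0, 83.0, 120.0]]
flight_battery 0.61 [146.0, 183.0, 169.0, 205.0] 300 [509. 382.  22.] [[475.0, 359.0, 3.0], [545.0, 408.0, 29.0]]
```

```bash
python3 - <<'E'
import cv2
a=cv2.imread("pics/side0.png");b=cv2.imread("pics/top0.png")
cv2.imwrite("pics/s1.png",cv2.resize(a[140:330,150:400],None,fx=3.1,fy=3.1,interpolation=2))
cv2.imwrite("pics/t1.png",cv2.resize(b[140:280,140:410],None,fx=2.9,fy=2.9,interpolation=2))
E
```

```text
(no output)
```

View pics/s1.png

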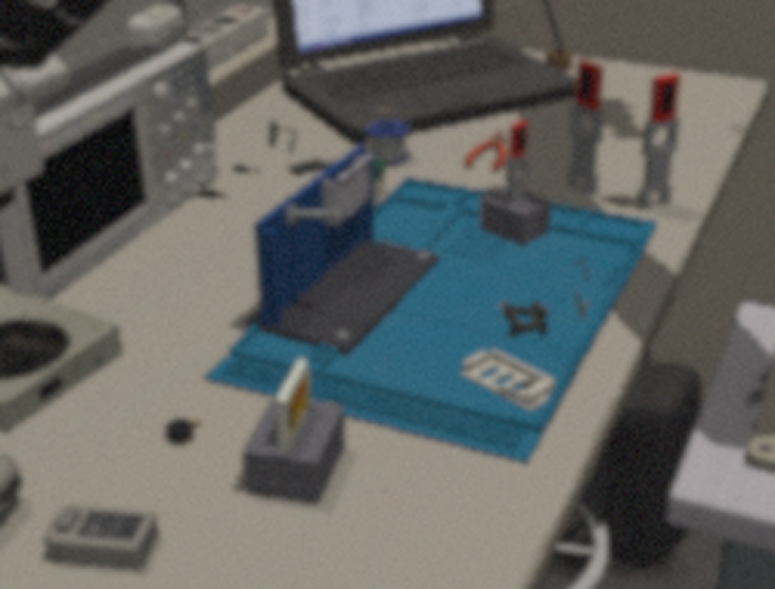

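View pics/t1.png

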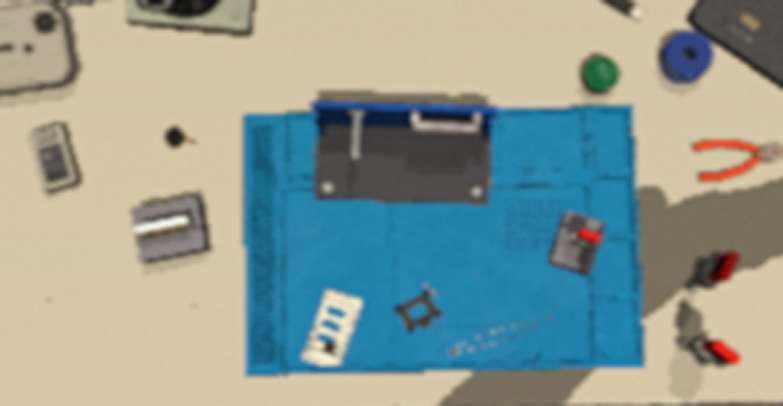

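```bash
cat >> h.py <<'E'
from scipy.optimize import minimize
def corners(c,s): return np.array([[c[0]+i*s[0]/2,c[1]+j*s[1]/2,c[2]+k*s[2]/2] for i in(-1,1) for j in(-1,1) for k in(-1,1)])
def render(n,boxes,p,roi):
    S=8; l,t,r,b=roi; img=np.zeros(((b-t)*S,(r-l)*S),np.uint8)
    c,s=np.cos(p[2]),np.sin(p[2]); R=np.array([[c,-s,0],[s,c,0],[0,0,1]])
    for B in boxes:
        q=proj(n,corners(*B)@R.T+[p[0],p[1],0])
        q=(q-[l,t]+.5)*S-.5
        cv2.fillConvexPoly(img,cv2.convexHull(np.round(q).astype(np.int32)),255)
    return cv2.resize(img,(r-l,b-t),interpolation=cv2.INTER_AREA)/255.
def fit(masks,boxes,p0):
    def cost(q):
        p=[q[0],q[1],q[2]/100]; return sum(np.abs(render(n,boxes,p,roi)-m[roi[1]:roi[3],roi[0]:roi[2]]).sum() for n,m,roi in masks)
    q0=np.array([p0[0],p0[1],p0[2]*100])
    best=None
    for k in range(3):
        r=minimize(cost,q0,method="Nelder-Mead",options=dict(initial_simplex=q0+np.vstack([np.zeros(3),np.diag([6,6,8])*(-1)**k])))
        q0=r.x
    return np.array([q0[0],q0[1],q0[2]/100]),r.fun
E
cat > f0.py <<'E'
from h import *
D={n:np.load(f"{n}0.npz") for n in("side","top")}; C={n:cloud(n,D[n]["d"]) for n in D}
P=C["top"]
# foot height, flat noise
m=(abs(P[...,0]-485)<20)&(abs(P[...,1]+10)<60); print("foot z",np.median(P[m][:,2]),P[m][:,2].std())
Ps=C["side"]; m=(abs(Ps[...,0]-485)<20)&(abs(Ps[...,1]+10)<60)&(Ps[...,2]<30); print("foot z side",np.median(Ps[m][:,2]),Ps[m][:,2].std())
for nm,x,y in[("bench",560,200)]:
  for n in C:
    m=(abs(C[n][...,0]-x)<20)&(abs(C[n][...,1]-y)<20)&(abs(C[n][...,2])<15);print(nm,n,np.median(C[n][m][:,2]),m.sum())
def tr(n,t,near):
    for r in sorted(ctrl.trace(n,t),key=lambda r:-r["confidence"]):
        m=r["pixels"]; c=np.median(C[n][m&(D[n]["d"]>0)],0)
        if np.hypot(*(c[:2]-near))<40: return m.astype(float)
def job(t,boxes,p0,mk):
    ms=[]
    for n in("side","top"):
        m=mk(n)
        if m is None: print(t,n,"none"); continue
        u=proj(n,np.array([p0[0],p0[1],50.])); w=70
        roi=[max(0,int(u[0])-w),max(0,int(u[1])-w),min(560,int(u[0])+w),min(420,int(u[1])+w)]
        ms.append((n,m,roi)); print(t,n,m.sum(),*fit(ms[-1:],boxes,p0))
    print(t,"both",*fit(ms,boxes,p0))
rail=[((0,0,3),(110,200,6)),((34,0,59),(8,200,118))]
job("rail",rail,(503,-10,0),lambda n:tr(n,"rail",(515,-5)))
def near(n,x,y,r,z):
    P=C[n]; return (((P[...,0]-x)**2+(P[...,1]-y)**2<r*r)&(P[...,2]>z)).astype(float)
# stands+plate silhouettes by depth
job("label",[((0,0,21),(60,75,42)),((0,0,52),(8,56,68))],(420,250,0.1),lambda n:near(n,420,250,65,4))
job("labelT",[((0,0,21),(60,75,42))],(420,250,0.1),lambda n:(lambda a,b:None if a is None else np.maximum(a,0))(tr(n,"label_stand",(416,255)),0))
job("span",[((0,0,21),(60,47,42)),((0,0,92),(8,22,75))],(398,-200,-0.2),lambda n:near(n,398,-200,50,4))
for nm,x,y,z0,z1,r in[("plate",421,250,52,82,45),("sleeve",398,-202,95,127,25)]:
  for n in C:
    P=C[n]; m=((P[...,0]-x)**2+(P[...,1]-y)**2<r*r)&(P[...,2]>z0)&(P[...,2]<z1); Q=P[m]
    w,v=np.linalg.eigh(np.cov(Q[:,:2].T)); print(nm,n,len(Q),np.median(Q,0),Q.mean(0),"yaw",np.arctan2(-v[0,1],v[1,1]),np.percentile(P[((P[...,0]-x)**2+(P[...,1]-y)**2<r*r)][:,2],99))
E
python3 f0.py
```

```text
foot z 12.25295462854342 18.14384880100094
foot z side 11.93677362957095 1.171381725365401
bench side -0.0010847153097301998 132
bench top -0.04471294208838117 140
rail side 2309.0 [ 5.06864469e+02 -1.77449337e+01 -7.37961215e-02] 128.8392156862745
rail top 2122.0 [ 5.07178974e+02 -1.28139821e+01 -4.88558296e-02] 75.50196078431372
rail both [ 5.06743057e+02 -1.49686247e+01 -5.64307637e-02] 256.28235294117644
label side 955.0 [4.26199933e+02 2.45781328e+02 1.90983318e-01] 81.11764705882354Traceback (most recent call last):
  File "f0.py", line 28, in <module>
    job("label",[((0,0,21),(60,75,42)),((0,0,52),(8,56,68))],(420,250,0.1),lambda n:near(n,420,250,65,4))
    ~~~^^^^^^^^^^^^^^^^^^^^^^^^^^^^^^^^^^^^^^^^^^^^^^^^^^^^^^^^^^^^^^^^^^^^^^^^^^^^^^^^^^^^^^^^^^^^^^^^^^
  File "f0.py", line 21, in job
    ms.append((n,m,roi)); print(t,n,m.sum(),*fit(ms[-1:],boxes,p0))
                                             ~~~^^^^^^^^^^^^^^^^^^
  File "h.py", line 28, in fit
    r=minimize(cost,q0,method="Nelder-Mead",options=dict(initial_simplex=q0+np.vstack([np.zeros(3),np.diag([6,6,8])*(-1)**k])
[... 434 characters left out ...]
^^^^^^^^^^^^^^^^^^^^^^^^^^^^^^^^^^^^^^^^^^^^^^^^^^^^^^^^^^^^^^^^^^^^^^^^^^^^^
  File "h.py", line 24, in <genexpr>
    p=[q[0],q[1],q[2]/100]; return sum(np.abs(render(n,boxes,p,roi)-m[roi[1]:roi[3],roi[0]:roi[2]]).sum() for n,m,roi in masks)
                                              ~~~~~~^^^^^^^^^^^^^^^
  File "h.py", line 18, in render
    q=proj(n,corners(*B)@R.T+[p[0],p[1],0])
  File "h.py", line 10, in proj
    f,cx,cy,E=K(n); q=(np.asarray(p,float)-E[:3,3])@E[:3,:3]
              ~^^^
  File "h.py", line 4, in K
    c=ctrl.calibration(n); f=210/np.tan(np.radians(c["vfov"])/2); return f,c["cx"],c["cy"],np.array(c["extrinsics"])
ValueError: time passes only in moves, steps and waits
```

```bash
python3 - <<'E'
from h import *
import pickle
pickle.dump({n:K(n) for n in("side","top")},open("K.pkl","wb"))
s=open("h.py").read().replace("""from cell import ctrl
def K(n):
    c=ctrl.calibration(n); f=210/np.tan(np.radians(c["vfov"])/2); return f,c["cx"],c["cy"],np.array(c["extrinsics"])""","""import pickle
from cell import ctrl
KK=pickle.load(open("K.pkl","rb"))
def K(n): return KK[n]""")
open("h.py","w").write(s)
t=open("f0.py").read().replace("((0,0,3),(110,200,6))","((0,0,6),(110,200,12)),((20,-50,100),(24,64,36)),((6,50,110),(48,7,10))")
open("f0.py","w").write(t)
E
python3 f0.py
```

```text
foot z 12.25295462854342 18.14384880100094
foot z side 11.93677362957095 1.171381725365401
bench side -0.0010847153097301998 132
bench top -0.04471294208838117 140
rail side 2309.0 [ 5.07739149e+02 -1.70952859e+01 -4.62525412e-02] 177.72549019607843
rail top 2122.0 [ 5.07233990e+02 -1.28628296e+01 -4.76123253e-02] 72.53333333333333
rail both [ 5.07088281e+02 -1.33192200e+01 -4.57453872e-02] 263.1294117647059
label side 955.0 [4.26199933e+02 2.45781328e+02 1.90983318e-01] 81.11764705882354
label top 546.0 [4.24614937e+02 2.49675635e+02 1.80201254e-01] 83.19607843137256
label both [4.24963776e+02 2.48724377e+02 1.92909514e-01] 171.6235294117647
labelT side 743.0 [4.25328414e+02 2.48471702e+02 2.08589310e-01] 211.3686274509804
labelT top 390.0 [4.23571940e+02 2.49505386e+02 1.37424847e-01] 135.6392156862745
labelT both [4.24419033e+02 2.49381398e+02 1.88771958e-01] 356.90980392156865
span side 514.0 [ 3.99345835e+02 -2.04668806e+02 -3.43206704e-01] 96.88235294117646
span top 492.0 [ 3.98874786e+02 -2.06003874e+02 -3.09283123e-01] 194.53333333333333
span both [ 3.99515246e+02 -2.05744754e+02 -3.17926342e-01] 292.87450980392157
plate side 113 [420.09431789 261.38434835  68.43121299] [420.400025   257.3441434   67.77907575] yaw 0.11570823954544524 86.66520949803977
plate top 29 [421.24598666 244.48475535  70.93216836] [422.1155582  245.07571901  69.52094299] yaw 0.22210847839790115 87.80305044648875
sleeve side 48 [ 397.83666997 -198.84636646  110.30542343] [ 398.18471688 -199.99682087  110.79019675] yaw -0.4166855460796629 128.5599926649729
sleeve top 16 [ 396.29839967 -203.92946922  115.9727301 ] [ 397.54185    -203.21971489  114.83560442] yaw -0.41493399428051386 132.73725336427833
```

```bash
cat > go.py <<'E'
import sys,numpy as np
from cell import ctrl
from scipy.spatial.transform import Rotation as R
def delta(x,y,z,yaw,verbose=True):
    s=ctrl.read_state(); Rm=R.from_euler("xyz",s["tool_rot"]).as_matrix()
    d=Rm.T@(np.array([x,y,z])-s["eef_pos"])/10
    sp=-np.degrees((yaw-s["tool_rot"][2]+np.pi)%(2*np.pi)-np.pi)
    print("t",round(s["clock"],2),"pos",s["eef_pos"].round(1),"rot",s["tool_rot"].round(3),"F",s["force"].round(2),"w",round(s["width"],1),"g",s["gripper_force"])
    print("delta cm",d.round(2),"spin",round(sp,1)); return d,sp
if __name__=="__main__": delta(*map(float,sys.argv[1:5]))
E
python3 go.py 399.4 -205.5 250 1.25
```

```text
t 1.4 pos [ 286.7 -583.4  256.3] rot [-3.142  0.     0.457] F [ 0.62  0.19 -0.18] w 85.5 g 0.0
delta cm [ 26.78 -28.94   0.63] spin -45.4
```

>>> play_rows(
  targets=[
    [0.4,26.8,-28.9,0.6,-45.4],
    [0.4,26.8,-28.9,0.6,-45.4],
    [0.4,26.8,-28.9,0.6,-45.4],
    [0.4,26.8,-28.9,0.6,-45.4],
    [0.4,26.8,-28.9,0.6,-45.4],
    [0.4,26.8,-28.9,0.6,-45.4],
    [0.4,26.8,-28.9,0.6,-45.4],
    [0.4,26.8,-28.9,0.6,-45.4],
    [0.4,26.8,-28.9,0.6,-45.4],
    [0.4,26.8,-28.9,0.6,-45.4],
  ],
)

```text
clock: 2.4
eef_pos: [400.3, -205.1, 250.6]
tool_rot: [3.141, 0.0, 1.252]
force: [-0.0, 0.4, -1.3]
width: 51.2
gripper_force: 0.0
```

```bash
python3 go.py 399.4 -205.5 121 1.25
```

```text
t 2.4 pos [ 400.3 -205.1  250.6] rot [3.141 0.    1.252] F [-0.04  0.44 -1.33] w 51.2 g 0.0
delta cm [-0.06 -0.08 12.96] spin 0.1
```

>>> play_rows(
  targets=[
    [0.4,-0.06,-0.08,4,0],
    [0.4,-0.06,-0.08,8,0],
    [0.4,-0.06,-0.08,11,0],
    [0.4,-0.06,-0.08,12.9,0],
    [0.4,-0.06,-0.08,12.9,0],
    [1,-0.06,-0.08,12.9,0],
    [1,-0.06,-0.08,12.9,0],
    [1,-0.06,-0.08,12.9,0],
    [1,-0.06,-0.08,12.9,0],
    [1,-0.06,-0.08,12.9,0],
  ],
)

```text
clock: 3.4
eef_pos: [399.5, -206.7, 122.5]
tool_rot: [3.139, 0.001, 1.249]
force: [0.3, -0.6, 7.7]
width: 7.1
gripper_force: 58.7
```

```bash
cat > pic.py <<'E'
import sys
from h import *
k=sys.argv[1]; out=[]
for a in sys.argv[2:]:
    n,x,y,z=a.split(","); im,d=ctrl.get_image(n); np.savez(f"{n}{k}.npz",im=im,d=d)
    u=proj(n,np.array([float(x),float(y),float(z)])).astype(int); w=50
    out.append(cv2.resize(im[max(0,u[1]-w):u[1]+w,max(0,u[0]-w):u[0]+w,::-1],(400,400),interpolation=2)); print(n,u-w)
cv2.imwrite(f"pics/{k}.png",np.hstack(out))
E
python3 pic.py a side,399,-205,100 top,399,-205,100; python3 go.py 399.4 -205.5 121 1.25
```

```text
side [266 137]
top [291 171]
t 3.5 pos [ 399.5 -206.7  122.5] rot [3.139e+00 1.000e-03 1.249e+00] F [-0.36 -0.5   7.56] w 7.1 g 58.71590852737427
delta cm [ 0.11 -0.05  0.15] spin -0.1
```

View pics/a.png

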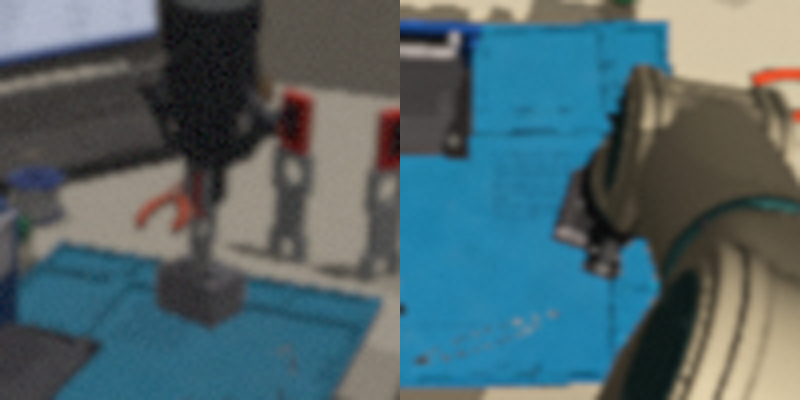

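>>> play_rows(
  targets=[
    [1,0,0,-1,0],
    [1,0,0,-2.5,0],
    [1,0,0,-4.5,0],
    [1,0,0,-7,0],
    [1,0,0,-9,0],
    [1,0,0,-9,0],
    [1,0,0,-9,0],
  ],
)

```text
clock: 4.2
eef_pos: [398.8, -206.2, 211.9]
tool_rot: [3.14, 0.0, 1.249]
force: [-0.8, 0.3, -0.8]
width: 6.9
gripper_force: 58.7
```

```bash
cat > peg.py <<'E'
from h import *
p=np.array([507.2,-13.5]);yaw=-.047
c,s=np.cos(yaw),np.sin(yaw); R=np.array([[c,-s],[s,c]])
for n in("side","top"):
    D=np.load(f"{n}0.npz"); P=cloud(n,D["d"]); L=P.copy(); L[...,:2]=(P[...,:2]-p)@R
    def sel(x,y,z): return (L[...,0]>x[0])&(L[...,0]<x[1])&(L[...,1]>y[0])&(L[...,1]<y[1])&(L[...,2]>z[0])&(L[...,2]<z[1])
    m=sel((-30,22),(25,75),(85,135)); Q=L[m]
    print(n,"peg",len(Q))
    for a in range(-30,22,10):
        q=Q[(Q[:,0]>=a)&(Q[:,0]<a+10)]
        if len(q): print(a+5,q.mean(0).round(1),len(q))
    print("front x min",np.percentile(Q[:,0],2) if len(Q) else "")
    m=sel((22,38),(-90,90),(30,95)); Q=L[m]; 
    if m.sum()>20:
        A=np.polyfit(Q[:,1],Q[:,0],1); print("board face x",np.median(Q[:,0]),"slope",A[0],"ymin/max",np.percentile(Q[:,1],[1,99]),m.sum())
    m=sel((5,30),(-95,0),(85,125)); Q=L[m]; print("lip",np.percentile(Q,[2,50,98],axis=0).round(1).tolist(),m.sum())
    m=sel((20,50),(-120,120),(112,126));Q=L[m]; print("top edge",np.percentile(Q,[1,50,99],axis=0).round(1).tolist(),m.sum())
    m=sel((-70,20),(-120,120),(6,20));Q=L[m]; print("foot",np.percentile(Q,[.5,50,99.5],axis=0).round(1).tolist(),m.sum())
E
python3 peg.py; python3 go.py 400 -206 212 1.25
```

```text
side peg 39
-25 [-21.4  53.8 117.8] 5
-15 [-14.3  53.3 115.6] 8
-5 [ -4.5  53.2 114.5] 10
5 [  4.3  54.  111.8] 7
15 [ 14.3  52.8 110.8] 8
25 [ 20.4  53.2 108.5] 1
front x min -21.818876212028595
board face x 30.37414817135767 slope 0.008928289010156215 ymin/max [-87.02285227  74.08542085] 385
lip [[11.4, -93.3, 85.3], [15.9, -36.3, 103.4], [29.9, -4.3, 120.0]] 188
top edge [[22.1, -93.2, 112.2], [31.3, 13.8, 117.0], [37.7, 101.5, 120.0]] 139
foot [[-55.9, -113.2, 6.2], [-21.0, 13.0, 11.7], [19.1, 118.0, 15.3]] 948
top peg 35
-25 [-22.3  51.2 116.6] 2
-15 [-16.8  50.7 118.5] 7
-5 [ -5.5  51.3 116.1] 8
5 [  4.9  50.3 114.7] 11
15 [ 15.8  50.2 110.1] 7
front x min -22.285968978332228
board face x 30.215699228644056 slope 0.0080567221166862 ymin/max [-88.98386094  88.39009784] 122
lip [[11.0, -93.9, 90.2], [22.5, -48.2, 108.3], [29.9, -10.6, 122.8]] 150
top edge [[23.4, -94.0, 112.7], [33.0, 2.1, 117.0], [38.0, 95.3, 123.7]] 183
foot [[-67.7, -118.1, 6.1], [-20.0, -3.1, 11.5], [19.7, 116.9, 19.0]] 1489
t 4.2 pos [ 398.8 -206.2  211.9] rot [3.14  0.    1.249] F [-0.84  0.32 -0.82] w 6.9 g 58.71023654937744
delta cm [ 0.05  0.11 -0.01] spin -0.1
```

```bash
python3 go.py 470 39 212 1.519
```

```text
t 4.2 pos [ 398.8 -206.2  211.9] rot [3.14  0.    1.249] F [-0.84  0.32 -0.82] w 6.9 g 58.71023654937744
delta cm [ 2.551e+01 -1.000e+00 -2.000e-02] spin -15.5
```

>>> play_rows(
  targets=[
    [1,4,0,0,-3],
    [1,8,-0.3,0,-6],
    [1,12,-0.5,0,-9],
    [1,16,-0.7,0,-12],
    [1,20,-0.9,0,-15.5],
    [1,23.5,-1,0,-15.5],
    [1,25.5,-1,0,-15.5],
    [1,25.5,-1,0,-15.5],
    [1,25.5,-1,0,-15.5],
  ],
)

```text
clock: 5.1
eef_pos: [469.0, 38.6, 210.4]
tool_rot: [-3.139, 0.001, 1.52]
force: [0.2, -0.0, -1.5]
width: 6.8
gripper_force: 58.7
```

```bash
python3 go.py 474 38.8 163.5 1.519
```

```text
t 5.1 pos [469.   38.6 210.4] rot [-3.139e+00  1.000e-03  1.520e+00] F [ 0.23 -0.04 -1.45] w 6.8 g 58.65326642990112
delta cm [0.05 0.51 4.69] spin 0.1
```

>>> play_rows(
  targets=[
    [1,0.05,0.2,2,0],
    [1,0.05,0.3,4,0],
    [1,0.05,0.4,4.7,0],
    [1,0.05,0.4,4.7,0],
    [1,0.05,0.4,4.7,0],
  ],
)

```text
clock: 5.6
eef_pos: [474.0, 38.6, 164.6]
tool_rot: [3.142, 0.0, 1.519]
force: [-0.2, 0.3, -0.2]
width: 7.1
gripper_force: 58.6
```

```bash
cat > ov.py <<'E'
import sys
from h import *
k=sys.argv[1]; out=[]; s=ctrl.read_state(); print(s["eef_pos"].round(1),s["force"].round(1))
for n,w in(("side",35),("top",35)):
    im,d=ctrl.get_image(n); np.savez(f"{n}{k}.npz",im=im,d=d)
    t=s["eef_pos"]; u=proj(n,t-[0,0,40]).astype(int); F=400/(2*w)
    c=cv2.resize(im[u[1]-w:u[1]+w,u[0]-w:u[0]+w,::-1],(400,400),interpolation=2).copy()
    def pt(p,col):
        q=((proj(n,np.array(p))-u+w+.5)*F).astype(int); cv2.circle(c,tuple(map(int,q)),3,col,1)
    pt(t-[0,0,44.5],(0,255,0)); pt([539.9,35.4,106],(0,255,255)); pt([490.9,37.9,115.9],(0,255,255))
    out.append(c)
cv2.imwrite(f"pics/{k}.png",np.hstack(out))
E
python3 ov.py b
```

```text
[474.   38.6 164.6] [-0.2  0.3 -0.2]
```

View pics/b.png

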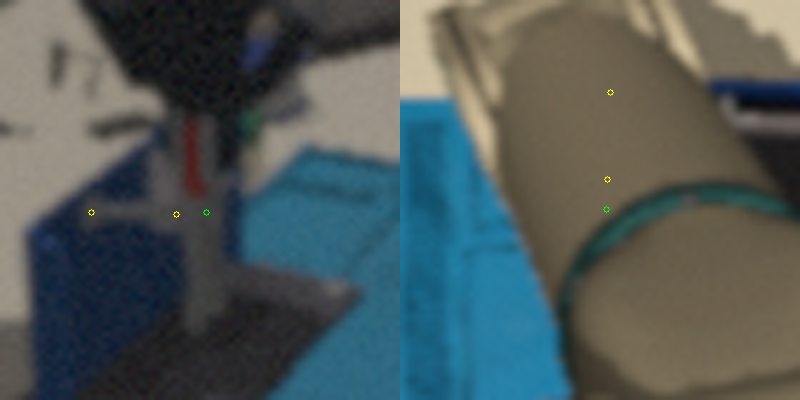

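```bash
python3 - <<'E'
from h import *
D=np.load("sideb.npz"); P=cloud("side",D["d"]); im=D["im"].astype(int)
m=(abs(P[...,0]-474)<16)&(abs(P[...,1]-38)<24)&(P[...,2]>45)&(P[...,2]<150); Q=P[m]
for z in range(45,150,8):
    q=Q[(Q[:,2]>=z)&(Q[:,2]<z+8)]
    if len(q): print(z+4,len(q),"mean",q.mean(0).round(1),"y",np.percentile(q[:,1],[5,95]).round(1),"x",np.percentile(q[:,0],[5,95]).round(1))
red=m&(im[...,0]>im[...,1]+40); print("red",red.sum(),P[red].min(0).round(1),P[red].mean(0).round(1))
# bottom
for n in["side"]:
    tr=[(r["confidence"],r["bbox"]) for r in ctrl.trace(n,"spanner")]; print(tr[:4])
print(proj("side",np.array([[474,38.6,59.],[474,52.6,59],[474,24.6,59]])))
E
```

```text
57 1 mean [470.   27.5  60.3] y [27.5 27.5] x [470. 470.]
65 17 mean [472.4  41.2  65.1] y [29.8 53.9] x [469.1 476.9]
73 15 mean [471.   44.   74.1] y [27.9 55.6] x [468.4 475.2]
81 15 mean [472.1  47.6  81.1] y [37.3 55.1] x [468.1 476.9]
89 16 mean [472.2  45.3  88.8] y [34.4 51.7] x [468.7 477.7]
97 15 mean [470.9  46.3  97.4] y [36.5 52.2] x [467.9 476.3]
105 16 mean [471.6  43.7 105. ] y [29.3 52. ] x [468.7 476.8]
113 26 mean [473.6  42.1 112.9] y [28.6 55.8] x [468.7 485.4]
121 22 mean [474.2  43.4 120.6] y [28.8 55.5] x [469.  487.5]
129 12 mean [471.9  47.9 129.4] y [34. 56.] x [468.6 476.3]
137 17 mean [470.6  47.8 136.5] y [36.6 54.5] x [465.5 477.2]
145 23 mean [471.9  49.1 145.5] y [45.1 53.5] x [459.9 482.6]
153 2 mean [478.7  47.  149.9] y [44.1 49.9] x [470.4 487. ]
red 4 [471.   50.2 140.9] [473.9  52.5 143.4]
[(0.8, [332.7, 159.2, 346.8, 201.7]), (0.62, [357.3, 163.1, 368.9, 208.5]), (0.53, [260.7, 194.7, 267.4, 231.1]), (0.28, [232.3, 197.3, 294.5, 258.2])]
[[264.07354413 227.86992437]
 [261.94042674 230.08458742]
 [266.16379624 225.69976527]]
```

>>> play_rows(
  targets=[
    [1,-0.08,0.6,0.13,0],
    [1,-0.08,1.2,0.27,0],
    [1,-0.08,1.8,0.4,0],
    [1,-0.07,2.4,0.53,0],
    [1,-0.07,2.4,0.53,0],
  ],
)

```text
clock: 6.25
eef_pos: [499.0, 37.4, 158.8]
tool_rot: [3.141, -0.0, 1.519]
force: [0.4, -0.2, -0.6]
width: 7.1
gripper_force: 58.6
```

>>> play_rows(
  targets=[
    [1,0,0.5,0.1,0],
    [1,0,0.9,0.2,0],
    [1,0,1.3,0.28,0],
    [1,0,1.3,0.28,0],
    [1,0,1.3,0.5,0],
    [1,0,1.3,0.65,0],
    [1,0,1.3,0.75,0],
    [1,0,1.3,0.75,0],
  ],
)

```text
clock: 7.05
eef_pos: [510.6, 36.7, 151.6]
tool_rot: [-3.141, 0.0, 1.52]
force: [-0.8, 0.1, 1.1]
width: 7.1
gripper_force: 59.2
```

```bash
python3 ov.py c
```

```text
[510.6  36.7 151.6] [-0.8  0.1  1.1]
```

View pics/c.png

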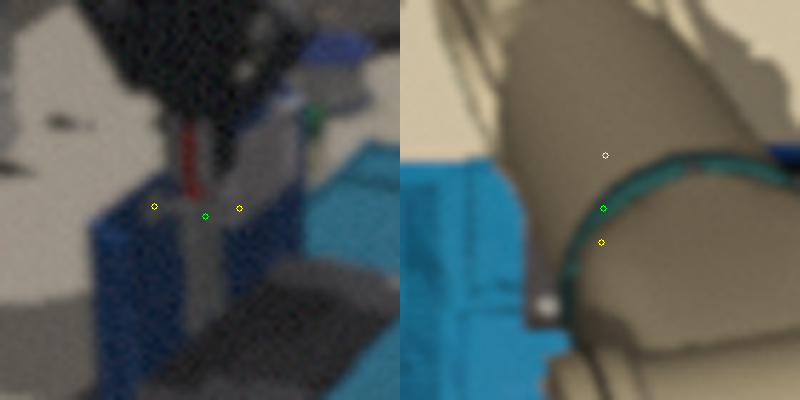

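>>> play_rows(
  targets=[
    [1,0,0,0.1,0],
    [1,0,0,0.2,0],
    [1,0,0,0.2,0],
  ],
)

```text
clock: 7.45
eef_pos: [510.8, 36.7, 151.0]
tool_rot: [3.141, 0.001, 1.52]
force: [-4.6, -0.0, 16.0]
width: 7.1
gripper_force: 61.5
```

>>> play_rows(
  targets=[
    [1,0,0,-0.1,0],
    [0.75,0,0,-0.1,0],
    [0.7,0,0,-0.1,0],
    [0.7,0,0,-0.1,0],
    [0.7,0,0,-0.1,0],
    [0.65,0,0,-1,0],
    [0.6,0,0,-3,0],
    [0.6,0,0,-6,0],
    [0.6,0,0,-9,0],
    [0.6,0,0,-9,0],
  ],
)

```text
clock: 8.45
eef_pos: [513.4, 37.2, 243.7]
tool_rot: [3.133, -0.001, 1.52]
force: [1.2, 1.4, -0.4]
width: 34.3
gripper_force: 0.0
```

```bash
python3 go.py 425 249 242 1.762
```

```text
t 8.45 pos [513.4  37.2 243.7] rot [ 3.133e+00 -1.000e-03  1.520e+00] F [ 1.17  1.42 -0.36] w 34.3 g 0.0
delta cm [20.7  -9.92  0.12] spin -13.9
```

>>> play_rows(
  targets=[
    [0.4,4.5,-2.2,0,-4],
    [0.4,9,-4.4,0,-8],
    [0.4,13,-6.5,0,-12],
    [0.4,17,-8.3,0,-13.9],
    [0.4,20.7,-9.9,0.1,-13.9],
    [0.4,20.7,-9.9,0.1,-13.9],
    [0.4,20.7,-9.9,0.1,-13.9],
  ],
)

```text
clock: 9.15
eef_pos: [421.9, 249.0, 238.3]
tool_rot: [-3.141, 0.0, 1.765]
force: [-0.7, -0.8, 0.1]
width: 51.6
gripper_force: 0.0
```

```bash
cat > d.py <<'E'
from h import *
im,d=ctrl.get_image("side"); t,dt=ctrl.get_image("top")
a=cv2.resize(im[165:235,225:295,::-1],(400,400),interpolation=2);b=cv2.resize(t[165:235,230:300,::-1],(400,400),interpolation=2)
cv2.imwrite("pics/d.png",np.hstack([a,b]))
np.savez("sided.npz",im=im,d=d)
P=cloud("top",dt); m=(abs(P[...,0]-525)<30)&(abs(P[...,1]-36)<25)&(P[...,2]>125); print("spanner top",m.sum(),P[m].mean(0) if m.any() else "", P[m].max(0) if m.any() else "")
E
python3 d.py; python3 go.py 425 249 84 1.762
```

```text
spanner top 39 [512.18801222  39.03606694 149.83128877] [518.51540391  50.35530088 159.43250676]
t 9.25 pos [423.  247.1 238.3] rot [-3.141e+00  1.000e-03  1.761e+00] F [-0.71 -0.06  0.9 ] w 51.0 g 0.0
delta cm [ 0.17  0.25 15.42] spin -0.1
```

View pics/d.png

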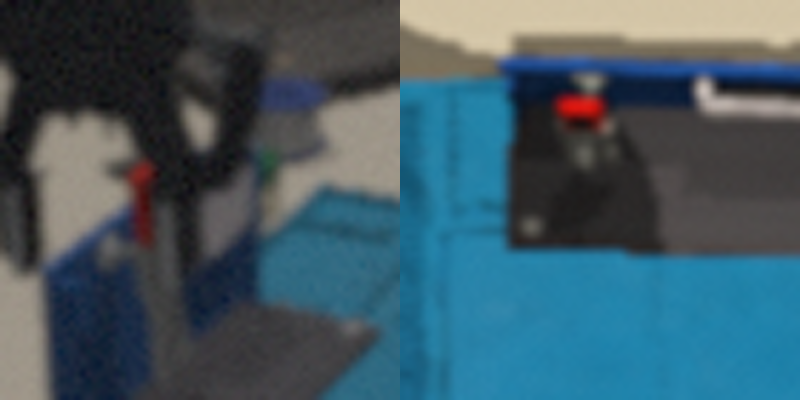

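>>> play_rows(
  targets=[
    [0.4,0.15,0.25,4,0],
    [0.4,0.15,0.25,8,0],
    [0.4,0.15,0.25,12,0],
    [0.4,0.15,0.25,14.5,0],
    [0.4,0.15,0.25,15.4,0],
    [0.4,0.15,0.25,15.4,0],
    [1,0.15,0.25,15.4,0],
    [1,0.15,0.25,15.4,0],
    [1,0.15,0.25,15.4,0],
    [1,0.15,0.25,15.4,0],
  ],
)

```text
clock: 10.25
eef_pos: [425.5, 250.7, 85.8]
tool_rot: [3.139, -0.001, 1.762]
force: [-0.6, 0.4, 6.3]
width: 6.7
gripper_force: 58.8
```

```bash
cat > e.py <<'E'
from h import *
im,d=ctrl.get_image("side"); t,dt=ctrl.get_image("top"); np.savez("sidee.npz",im=im,d=d); np.savez("tope.npz",im=t,d=dt)
P=cloud("side",d)
m=(abs(P[...,0]-510)<35)&(abs(P[...,1]-36)<24)&(P[...,2]>40)&(P[...,2]<165)&(P[...,0]<532); Q=P[m]
for z in range(40,165,12):
    q=Q[(Q[:,2]>=z)&(Q[:,2]<z+12)]
    if len(q): print(z+6,len(q),np.median(q,0).round(1))
u=im[165:235,225:295,::-1]; v=im[235:315,210:290,::-1]
cv2.imwrite("pics/e.png",np.hstack([cv2.resize(u,(400,400),interpolation=2),cv2.resize(v,(400,400),interpolation=2)]))
E
python3 e.py
```

```text
118 6 [489.   41.3 117.8]
```

View pics/e.png

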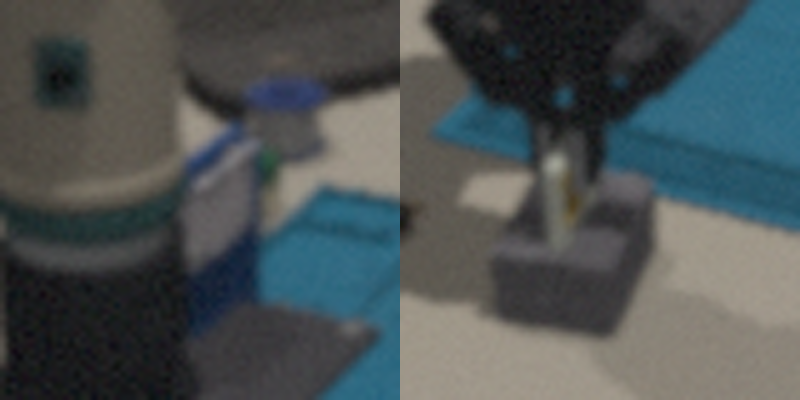

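>>> play_rows(
  targets=[
    [1,0,0,-1,0],
    [1,0,0,-2.5,0],
    [1,0,0,-5,0],
    [1,0,0,-9,0],
    [1,0,0,-13,0],
    [1,0,0,-13,0],
    [1,0,0,-13,0],
  ],
)

```text
clock: 11.05
eef_pos: [425.2, 250.5, 216.0]
tool_rot: [3.139, -0.001, 1.762]
force: [0.0, -0.3, -0.3]
width: 6.6
gripper_force: 58.6
```

```bash
cat > lip.py <<'E'
from h import *
p=np.array([507.3,-13.]);yaw=-.052
c,s=np.cos(yaw),np.sin(yaw); R=np.array([[c,-s],[s,c]])
for n in("side","top"):
    D=np.load(f"{n}0.npz"); P=cloud(n,D["d"]); L=P.copy(); L[...,:2]=(P[...,:2]-p)@R; im=D["im"].astype(int)
    w=(im.max(-1)-im.min(-1)<45)&(im.min(-1)>(75 if n=="side" else 130))&(L[...,0]>0)&(L[...,0]<45)&(L[...,1]<10)&(L[...,1]>-99)&(L[...,2]>60)
    Q=L[w]; print(n,w.sum(),"pct 3/50/97",np.percentile(Q,[3,50,97],axis=0).round(1).tolist())
    v,u=np.where(w); print(u.min(),u.max(),v.min(),v.max())
    for z in range(75,125,6):
        q=Q[(Q[:,2]>=z)&(Q[:,2]<z+6)]
        if len(q)>3: print(z+3,len(q),"x",np.percentile(q[:,0],[5,50,95]).round(1),"y",np.percentile(q[:,1],[2,50,98]).round(1))
    for y in range(-95,5,10):
        q=Q[(Q[:,1]>=y)&(Q[:,1]<y+10)]
        if len(q)>1: print("y",y+5,len(q),np.median(q,0).round(1))
E
python3 lip.py
cat > f.py <<'E'
from h import *
im,d=ctrl.get_image("side"); np.savez("sidef.npz",im=im,d=d)
P=cloud("side",d)
m=(abs(P[...,1]-38)<22)&(P[...,2]>40)&(P[...,2]<165)&(P[...,0]<530)&(P[...,0]>475); Q=P[m]
for z in range(40,165,12):
    q=Q[(Q[:,2]>=z)&(Q[:,2]<z+12)]
    if len(q): print(z+6,len(q),np.median(q,0).round(1))
E
python3 f.py
```

```text
side 200 pct 3/50/97 [[12.1, -82.2, 76.7], [15.7, -36.6, 100.8], [31.8, -7.0, 119.2]]
249 270 188 209
78 16 x [13.6 15.7 18.5] y [-91.2 -48.9 -21. ]
84 22 x [12.5 15.5 27.7] y [-70.2 -35.3 -10.6]
90 26 x [13.7 15.4 30.2] y [-68.1 -31.7   4.4]
96 25 x [13.5 15.8 26.3] y [-70.5 -22.1  -6.6]
102 25 x [13.8 15.2 26. ] y [-66.  -26.   -8.7]
108 40 x [14.  19.4 30.8] y [-93.1 -38.6  -9.5]
114 21 x [13.7 20.6 31. ] y [-83.9 -49.8  -7.6]
120 21 x [11.1 13.2 35.9] y [-78.9 -36.7   1.6]
y -90 6 [ 22.7 -91.9 109. ]
y -80 6 [ 29.8 -78.5 112.2]
y -70 19 [ 15.6 -68.4  98.7]
y -60 25 [ 15.2 -59.7 102.6]
y -50 25 [ 15.4 -49.5 101.9]
y -40 21 [ 14.8 -40.1  95.4]
y -30 26 [ 15.  -30.9  99.8]
y -20 19 [ 15.2 -20.1 100.5]
y -10 49 [ 19.7 -10.9 100.3]
y 0 2 [30.1 -0.3 89.3]
top 53 pct 3/50/97 [[11.2, -78.9, 87.1], [14.7, -41.9, 117.3], [29.1, -11.0, 123.3]]
282 304 179 184
96 7 x [14.5 15.2 21.2] y [-51.6 -42.6 -18.5]
108 5 x [19.6 23.9 26.9] y [-79.1 -29.7 -10.9]
114 9 x [13.6 17.6 25.5] y [-76.9 -23.5 -11.5]
120 25 x [11.2 13.5 15. ] y [-75.6 -54.2 -15.7]
y -80 5 [ 23.3 -78.8 111.5]
y -70 6 [ 13.6 -69.4 119.1]
y -60 6 [ 12.8 -60.4 119.7]
y -50 7 [ 14.1 -51.  119.4]
y -40 5 [ 13.9 -41.9 119.4]
y -30 7 [ 14.5 -29.6 111.2]
y -20 9 [ 15.4 -20.4 113.1]
y -10 8 [ 25.4 -14.1 110.7]
46 10 [503.3  41.3  49.1]
58 25 [502.7  40.5  58.1]
70 22 [503.5  44.3  69.9]
82 24 [503.8  42.2  81.6]
94 26 [505.5  42.5  94.8]
106 22 [506.9  44.6 103.4]
118 27 [501.3  41.6 116. ]
142 10 [509.4  39.5 145. ]
154 14 [510.7  38.4 152.3]
```

```bash
python3 go.py 529.4 -59 245 1.519
```

```text
t 11.1 pos [424.6 250.  214.8] rot [3.141 0.    1.762] F [-0.3  -0.82 -0.71] w 7.0 g 58.58995020389557
delta cm [-32.33   4.42  -3.01] spin 13.9
```

>>> play_rows(
  targets=[
    [1,0,0,-3,0],
    [1,-4,0.5,-3,2],
    [1,-8.5,1.2,-3,5],
    [1,-13,1.8,-3,8],
    [1,-17.5,2.4,-3,10],
    [1,-22,3,-3,13.9],
    [1,-26,3.5,-3,13.9],
    [1,-29.5,4,-3,13.9],
    [1,-32.3,4.4,-3,13.9],
    [1,-32.3,4.4,-3,13.9],
  ],
)

```text
clock: 12.1
eef_pos: [529.3, -63.6, 242.6]
tool_rot: [-3.139, 0.003, 1.512]
force: [-0.9, -0.2, -1.0]
width: 7.2
gripper_force: 58.6
```

```bash
python3 go.py 529.4 -59.2 197 1.519
```

```text
t 12.1 pos [529.3 -63.6 242.6] rot [-3.139e+00  3.000e-03  1.512e+00] F [-0.86 -0.21 -1.02] w 7.2 g 58.60454499721527
delta cm [ 0.45 -0.    4.56] spin -0.4
```

>>> play_rows(
  targets=[
    [1,0,0,0,0],
    [1,0,0,2,0],
    [1,0,0,4,0],
    [1,0,0,4.5,0],
    [1,0,0,4.5,0],
    [1,0,0,4.5,0],
  ],
)

```text
clock: 12.7
eef_pos: [529.7, -57.5, 200.0]
tool_rot: [3.141, -0.0, 1.521]
force: [0.2, 0.7, -0.9]
width: 6.9
gripper_force: 58.6
```

```bash
python3 go.py 529.4 -59.2 197 1.519; cat > g.py <<'E'
from h import *
p=np.array([507.3,-13.]);yaw=-.052
c,s=np.cos(yaw),np.sin(yaw); R=np.array([[c,-s],[s,c]])
out=[]
for n,w in(("side",35),("top",35)):
    im,d=ctrl.get_image(n); np.savez(f"{n}g.npz",im=im,d=d); P=cloud(n,d); L=P.copy(); L[...,:2]=(P[...,:2]-p)@R
    m=(L[...,0]>5)&(L[...,0]<45)&(L[...,1]<10)&(L[...,1]>-99)
    for z in range(108,170,5):
        q=L[m&(L[...,2]>=z)&(L[...,2]<z+5)]
        if len(q)>2: print(n,z+2,len(q),"x",np.percentile(q[:,0],[10,50,90]).round(1),"y",np.percentile(q[:,1],[2,10,90,98]).round(1))
    for r in ctrl.trace(n,"label_holder")[:2]: print(n,r["confidence"],np.round(r["bbox"],1).tolist(),r["pixels"].sum(),np.median(L[r["pixels"]],0).round(1))
    u=proj(n,np.array([525,-58,130.])).astype(int); F=400/(2*w)
    im2=cv2.resize(im[u[1]-w:u[1]+w,u[0]-w:u[0]+w,::-1],(400,400),interpolation=2)
    t=ctrl.read_state()["eef_pos"]
    for k in(-28,28):
        for zz in(-67.8,0):
            pw=np.r_[R@np.array([-4,k])+t[:2],t[2]+zz]; q=((proj(n,pw)-u+w+.5)*F).astype(int); cv2.circle(im2,tuple(map(int,q)),3,(0,255,0),1)
    for k in(-79,-11):
        pw=np.r_[R@np.array([15,k])+p,110]; q=((proj(n,pw)-u+w+.5)*F).astype(int); cv2.circle(im2,tuple(map(int,q)),3,(0,255,255),1)
    out.append(im2)
cv2.imwrite("pics/g.png",np.hstack(out))
E
python3 g.py
```

```text
t 12.7 pos [529.7 -57.5 200. ] rot [ 3.141 -0.     1.521] F [ 0.24  0.7  -0.9 ] w 6.9 g 58.61021876335144
delta cm [-0.17 -0.02  0.3 ] spin 0.1
side 110 45 x [14.5 21.7 30.5] y [-94.8 -81.8 -11.   -7.9]
side 115 36 x [15.9 29.6 33. ] y [-93.7 -77.8 -14.7  -9.1]
side 120 33 x [11.8 28.7 34.4] y [-92.3 -81.8 -21.9  -9. ]
side 135 18 x [19.5 20.8 23.2] y [-68.3 -64.7 -15.5 -14.4]
side 140 16 x [19.2 20.8 23.3] y [-67.8 -60.7 -16.9 -14.7]
side 145 15 x [18.9 20.3 21.3] y [-69.8 -65.1 -15.8 -14.3]
side 150 18 x [18.9 20.  22.7] y [-68.6 -63.  -16.1 -13.8]
side 155 20 x [19.4 19.9 22.4] y [-69.2 -66.  -17.9 -15.2]
side 160 17 x [19.5 21.1 22.4] y [-71.4 -67.4 -16.  -13.6]
side 165 15 x [18.5 20.4 22.3] y [-67.4 -63.6 -19.9 -17.7]
side 170 14 x [19.8 20.4 21.6] y [-68.6 -61.  -15.9 -15.1]
side 0.7 [255.2, 172.8, 267.4, 193.0] 153 [ 20.6 -25.9 160.2]
top 110 6 x [17.8 29.5 30. ] y [-25.6 -21.8   3.1   4.4]
top 115 20 x [17.4 30.6 35.3] y [-27.2 -20.6   2.1   4.8]
top 120 16 x [13.  16.3 34.6] y [-31.7 -28.1   0.1   7.8]
top 0.18 [256.3, 182.1, 266.7, 191.6] 34 [ -1.8  49.  127.9]
```

View pics/g.png

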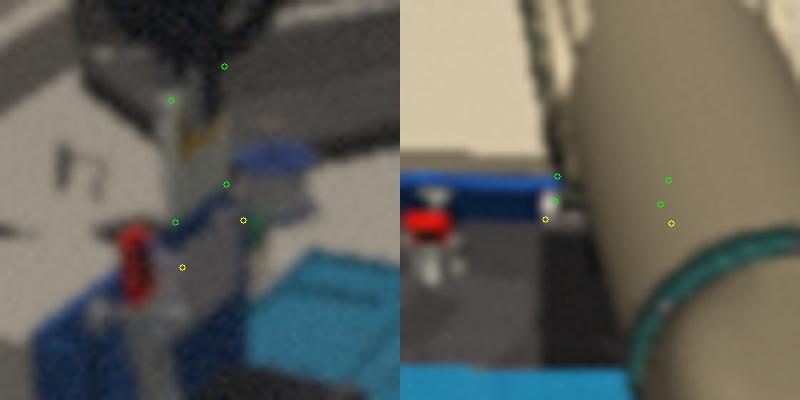

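>>> play_rows(
  targets=[
    [1,-0.13,0,0,0],
    [1,-0.13,0,0.6,0],
    [1,-0.13,0,1.2,0],
    [1,-0.13,0,1.6,0],
    [1,-0.13,0,2.0,0],
    [1,-0.13,0,2.4,0],
    [1,-0.13,0,2.4,0],
  ],
)

```text
clock: 13.6
eef_pos: [529.0, -59.6, 174.8]
tool_rot: [-3.14, -0.0, 1.52]
force: [-1.0, -0.9, -0.4]
width: 6.6
gripper_force: 58.6
```

>>> play_rows(
  targets=[
    [1,0,0,0.3,0],
    [1,0,0,0.6,0],
    [1,0,0,0.9,0],
    [1,0,0,1.2,0],
    [1,0,0,1.2,0],
  ],
)

```text
clock: 14.1
eef_pos: [529.4, -59.6, 163.5]
tool_rot: [3.142, 0.0, 1.52]
force: [-0.6, -0.2, 4.4]
width: 6.8
gripper_force: 59.2
```

>>> play_rows(
  targets=[
    [1,0,0,0.15,0],
    [1,0,0,0.3,0],
    [1,0,0,0.4,0],
    [1,0,0,0.5,0],
    [1,0,0,0.5,0],
  ],
)

```text
clock: 14.6
eef_pos: [529.5, -59.6, 159.1]
tool_rot: [3.141, 0.0, 1.52]
force: [-2.9, 0.8, 8.2]
width: 7.0
gripper_force: 59.9
```

>>> play_rows(
  targets=[
    [1,0,0,0.05,0],
    [1,0,0,0.1,0],
    [1,0,0,0.15,0],
    [1,0,0,0.15,0],
  ],
)

```text
clock: 15.0
eef_pos: [529.6, -59.6, 158.7]
tool_rot: [3.14, 0.001, 1.52]
force: [-3.4, -0.6, 16.8]
width: 6.6
gripper_force: 61.4
```

>>> play_rows(
  targets=[
    [1,0,0,0.04,0],
    [1,0,0,0.04,0],
    [1,0,0,0.04,0],
    [1,0,0,0.04,0],
    [1,0,0,0.04,0],
  ],
)

```text
clock: 15.5
eef_pos: [529.6, -59.6, 158.7]
tool_rot: [3.14, 0.001, 1.519]
force: [-4.4, 0.4, 19.2]
width: 7.0
gripper_force: 61.8
```

```bash
python3 g.py | grep -v top; python3 go.py 529 -59 158 1.52; python3 f.py
```

```text
side 110 30 x [15.  17.7 29. ] y [-93.8 -88.8 -10.   -9. ]
side 115 33 x [13.2 20.5 31.2] y [-95.4 -74.2 -12.1  -7.7]
side 120 26 x [12.5 19.7 23. ] y [-66.6 -62.4 -17.4 -13.9]
side 125 16 x [18.8 20.9 22.7] y [-69.5 -64.6 -18.9 -16.2]
side 130 13 x [19.3 20.  26.4] y [-65.8 -54.  -17.8 -15.2]
side 135 11 x [14.6 19.6 23.4] y [-49.7 -39.3 -17.5 -16.9]
side 140 15 x [10.9 19.4 22.1] y [-41.6 -37.7 -19.4 -17.5]
side 145 18 x [ 7.6 19.8 25.6] y [-46.6 -41.1 -16.3 -15.3]
side 150 18 x [ 8.9 18.7 38.3] y [-43.8 -40.6 -18.6 -17.8]
side 155 23 x [ 7.1 20.2 28. ] y [-45.  -40.7 -21.2 -18.4]
side 160 22 x [10.9 23.7 34.7] y [-43.2 -40.1 -25.8 -25. ]
side 165 23 x [ 7.2 22.8 33.6] y [-44.6 -43.7 -32.3 -32. ]
side 170 16 x [ 8.2 23.6 31.6] y [-45.7 -44.1 -34.7 -32.1]
side 0.64 [254.1, 188.3, 267.3, 196.8] 88 [ 20.7 -26.2 133.3]
t 15.7 pos [529.6 -59.6 158.7] rot [3.14e+00 1.00e-03 1.52e+00] F [-3.89  0.57 19.83] w 6.8 g 61.82291507720947
delta cm [ 0.06 -0.06  0.07] spin -0.0
46 9 [504.2  47.5  50. ]
58 25 [502.3  44.2  57. ]
70 24 [502.7  42.2  69.7]
82 22 [504.2  42.6  82.6]
94 29 [505.7  43.1  95.6]
106 27 [507.8  45.5 105.6]
118 45 [506.3  41.5 116.9]
130 26 [508.4  45.5 130.4]
142 25 [510.6  45.6 143.3]
154 21 [511.6  42.9 155.2]
```

View pics/g.png

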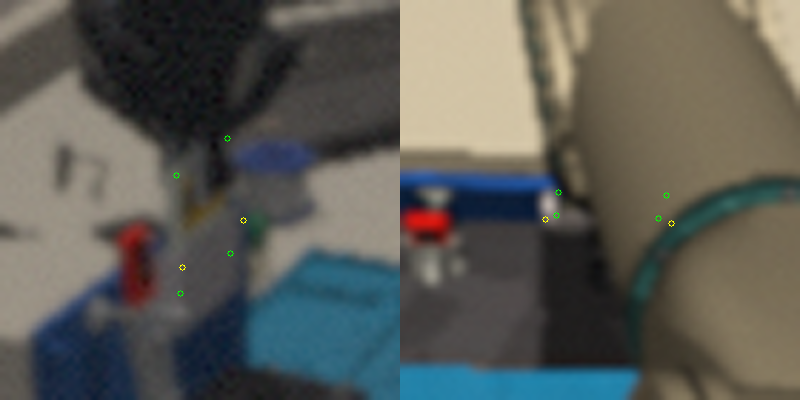

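The label holder sits behind the lip (around pixel 200,210) with its yellow card to the front. It is pressed to the hard stop at about 19 N. The spanner hangs on the peg at (135,290), almost upright.

```bash
python3 -c "
from cell import ctrl
print(ctrl.finish_job())"
```

```text
the job is handed in; nothing more can be done
None
```

I handed the job in at about 16 s: the spanner hangs on the peg, let go of, and the label holder is still gripped and pressed to its hard stop at about 19 N, card to the front; the hand-in returned no verdict.

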